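Stack brass spacers and seat a lens cell on them

TASK

Raise the lens on the pedestal with the blue ring: stack the three brass discs flat and centred on it, the large one first, then the medium, then the small, and after letting go of each disc press firmly down on its top with the fingertips, to feel that it lies flat, before you add the next. Last, set the black lens cell flat and centred on the small disc, the same way up as it lies now. Lower everything into place rather than dropping it, and leave the white discs and the roll of tape where they are.

Things in the scene. Friction and masses are not known exactly. Their poses are not given: they have to be found in the camera images.
- brass_large: the large brass disc (a spacer with a dark bore mark and three small hole marks on its flat top), 60 mm diameter, 12 mm thick, about 0.27 kg; loose, lying flat on the bench; grasp it by its rim from above. Origin: centre of its underside, z up.
- brass_medium: the medium brass disc (a spacer with a dark bore mark and three small hole marks on its flat top), 50 mm diameter, 12 mm thick, about 0.19 kg; loose, lying flat on the bench; grasp it by its rim from above. Origin: centre of its underside, z up.
- brass_small: the small brass disc (a spacer with a dark bore mark and three small hole marks on its flat top), 40 mm diameter, 12 mm thick, about 0.12 kg; loose, lying flat on the bench; grasp it by its rim from above. Origin: centre of its underside, z up.
- lens_cell: lens in a black ring mount, 34 mm diameter, 14 mm high, about 0.03 kg; loose, lying flat on the bench; grasp the knurled rim from above. Origin: centre of its underside, z up.
- pedestal_blue: pedestal screwed to the bench and fixed: black square foot 90 x 90 x 10 mm with a screw head (4 mm high) in each corner, on it a round blue platform of 80 mm diameter whose flat top, 22 mm above the bench, has a grey aluminium face of 68 mm diameter, so that it shows a blue ring from above. Origin: on its axis, at bench height; z up. The stack is built on this one.
- pedestal_red: pedestal screwed to the bench and fixed: black square foot 90 x 90 x 10 mm with a screw head (4 mm high) in each corner, on it a round red platform of 80 mm diameter whose flat top, 22 mm above the bench, has a grey aluminium face of 68 mm diameter, so that it shows a red ring from above. Origin: on its axis, at bench height; z up. Not used.
- white_large: a white plastic disc (a spacer with a dark bore mark and three small hole marks on its flat top), 55 mm diameter, 12 mm thick, light; loose, lying flat on the bench; grasp it by its rim from above. Origin: centre of its underside, z up. Not used: stays where it is.
- white_small: a white plastic disc (a spacer with a dark bore mark and three small hole marks on its flat top), 45 mm diameter, 12 mm thick, light; loose, lying flat on the bench; grasp it by its rim from above. Origin: centre of its underside, z up. Not used: stays where it is.
- tape_1: small roll of black tape, 62 mm diameter, 19 mm high, lying flat on the bench. Not used: stays where it is. Origin: centre of its underside.
There are look-alikes about, which are no part of the job. What is meant by the lens_cell is not orange or turquoise, and is the smaller of those in its own colour.

How it is judged:
By the outcome, as a careful person would: the job done as asked, in the order asked, and still so for the second after the job is handed in, with the robot touching nothing.
It also fails if it takes over 120 s, if anything falls off the work surface, if the arm or the gripper's body presses on something with over 40 N, if the wrist force passes 120 N, or if a joint passes its speed limit or range.

ROBOT

A 6-joint arm with a two-finger parallel gripper is mounted at the origin on a cart in front of the work surface, level with it; the furniture and walls round the work are solid. World frame = base frame: x ahead of the robot, y to its left, z up, the work surface at z = 0. Lengths are in m, angles in rad, forces in N, time in s.
With the tool pointing down it reaches from about 0.3 to 0.75 m from the base axis. Payload 8.5 kg.
Tool frame: the origin (TCP) lies at the very end of the fingers, on their centre line; the grasp point (between the pads) lies bot.grip_point_offset behind it (bot.grip_point_offset is the distance from the TCP to the grasp point, in m); z points along the fingers, y is the line along which they close (so a half turn about z gives the same grasp; the last joint's range is limited). The gripper opens to 88 mm and grips with 3 to 60 N. Pads are 18 mm wide; open, the fingers measure 123 mm over their backs; the gripper's body (75 mm by 187 mm) begins 45 mm behind the grasp point.
Start: joints at [0.97, 0.381, 1.297, -0, 1.464, -0.215], TCP at [0.207, 0.51, 0.239] pointing down, gripper open.
Joint ranges: [-3.11, 3.11], [-0.89, 2.33], [0.22, 2.48], [-1.42, 4.56], [0.17, 2.85], [-2.88, 2.88]. Speed limits (rad/s): [2.39, 2.39, 3.14, 3.14, 3.14, 3.14].

INTERFACE

Orientations are given as a rotation vector (axis times angle).
In Python, from station import bot gives the robot as it stands.
- The arm moves only by the tool send_rows, never from a script. Its argument "motion" is one flat list of numbers, 5 for each row, row after row: the opening, from 0 (shut) to 1 (fully open), then the shift along the tool's x, y, z in cm, then the turn about the tool's z in degrees. A call has 1 to 10 rows; each row shifts and turns the commanded pose from where the row before left it, along the tool's axes as they then stand; what a row does not reach is not made up. A row lasts 1/8 s, in which the tool goes at most 62.5 mm and 10.7 degrees, less where a joint would pass 70% of its speed; a pose out of reach is approached as far as the arm can. A call is refused whole if a number of a shift passes 6.25 or a number of a turn 10.7, either way. A call with a gripper value outside its range is refused whole. The fingers move at their own pace and stop on an object; "newtons" is the grip in N (left out, the last holds). Time passes only in rows, so rows that do not move let the fingers close. It gives the time, the measured TCP pose, the force, the opening and the grip force at its end, in the units of the state.
- bot.get_obs(): the state, without advancing time (a new reading comes with each control period).
- bot.capture(name): name is "side" or "top"; returns (picture, depth): 400x640x3 uint8, red, green, blue; 400x640 float32, m along the optical axis (not along the pixel's ray), 0 where there is no reading.
- bot.get_calibration(name): a dict with "camera_matrix" (3x3 intrinsics, pixels), "rvec" (rotation vector, rad) and "tvec" (3), from world to camera coordinates, as OpenCV has them. Camera axes: x right, y down, z forward; pixel columns grow to the right and rows downward; lengths in m; the calibration is good to about 2 mm. A picture is of the moment at which its call begins. get_calibration takes no time and is no camera call.
- bot.sign_off(): hands the job in; it is judged then, once.
The state is a dict: "time": time; "qpos": joint angles; "dq": joint speeds; "tau": joint torques, N m; "tool_pos": TCP position; "orientation": TCP orientation; "contact_force": force on the tool from outside, world axes, zero at the start; "moment": the same for the moment, N m; "width": finger opening in m; "finger_force": force on a finger pad.
Only numpy, scipy, OpenCV 4.12 (cv2) and the standard library are available. Lean on these libraries where they do the work, as an engineer would, in place of code of your own. Each camera call takes 0.05 s, during which the arm holds its last target. There are 200 camera calls.

## Working session

There is one attempt and no reset: what is moved stays moved. The work goes in short steps, Python scripts to look and compute and a tool call to move; the robot and the scene stay as the last step left them, time stands still between calls to the robot, and variables do not carry over. Pictures are saved under pics/ and viewed, at most 18 in all, crops included, and the job is handed in when it is done.

Besides the shell and the picture viewer there is one more tool, called after "Emit:" as name(argument=value, ...), one argument or row to a line, values as JSON. send_rows: Moves the arm, as the interface text tells. Its arguments: {"type":"object","properties":{"motion":{"type":"array"},"newtons":{"type":"number"}},"required":["motion"]}

```bash
ls; mkdir -p pics; cat > h.py <<'E'
import numpy as np, cv2
from station import bot
def save(n,im): cv2.imwrite(f'pics/{n}.png',cv2.cvtColor(im,cv2.COLOR_RGB2BGR))
def cal(c):
    k=bot.get_calibration(c); return np.array(k['camera_matrix'],float),np.array(k['rvec'],float).reshape(3,1),np.array(k['tvec'],float).reshape(3,1)
def ray(c,uv,z):
    K,r,t=cal(c);R=cv2.Rodrigues(r)[0];o=(-R.T@t)[:,0]
    d=R.T@np.linalg.inv(K)@np.array([uv[0],uv[1],1.]);return o+d*(z-o[2])/d[2]
def dep(c,uv,d):
    K,r,t=cal(c);R=cv2.Rodrigues(r)[0];p=np.linalg.inv(K)@np.array([uv[0],uv[1],1.])*d
    return R.T@(p-t[:,0])
def proj(c,P):
    K,r,t=cal(c);return cv2.projectPoints(np.array(P,float).reshape(-1,3),r,t,K,None)[0].reshape(-1,2)
E
python3 - <<'E'
from h import *
for c in('top','side'):
    p,d=bot.capture(c);save(c+'0',p);np.save(c+'0p',p);np.save(c+'0d',d)
    K,r,t=cal(c);R=cv2.Rodrigues(r)[0];print(c,K.round(1).tolist(),(-R.T@t)[:,0],(R[2]))
print(bot.get_obs(),bot.grip_point_offset)
E
```

```text
pics
top [[411.9, 0.0, 322.8], [0.0, 411.9, 199.0], [0.0, 0.0, 1.0]] [ 0.35213214 -0.00622144  0.93392515] [ 0.14027692 -0.02011015 -0.98990806]
side [[364.3, 0.0, 324.7], [0.0, 364.3, 200.3], [0.0, 0.0, 1.0]] [0.43343323 0.83288045 0.44511024] [ 0.05870315 -0.88972071 -0.45271514]
{'time': 0.1, 'qpos': array([ 9.69680995e-01,  3.81161458e-01,  1.29809083e+00,  1.42239675e-05,
        1.46362048e+00, -2.15278028e-01]), 'dq': array([-0.00056302, -0.00394074, -0.00065092, -0.00039485, -0.00136765,
       -0.0010346 ]), 'tau': array([ 3.98146032e-03, -4.38651466e+01, -2.24909860e+01,  7.14971661e-02,
        3.42515926e-02, -1.03566961e-04]), 'tool_pos': array([0.20684106, 0.50938028, 0.23821364]), 'orientation': array([-6.02221730e-01, -3.08280002e+00,  1.83645880e-03]), 'contact_force': array([ 0.02399606, -0.27990951, -1.21430035]), 'moment': array([ 0.00351649, -0.00913474, -0.01914587]), 'finger_force': 0.0, 'width': 0.08816838443016718} 0.0187
```

View pics/top0.png

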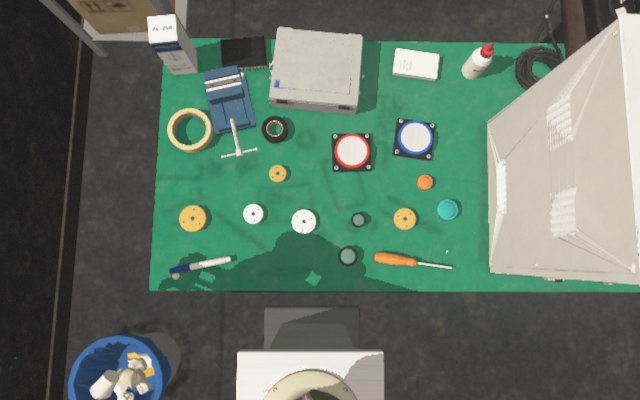

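View pics/side0.png

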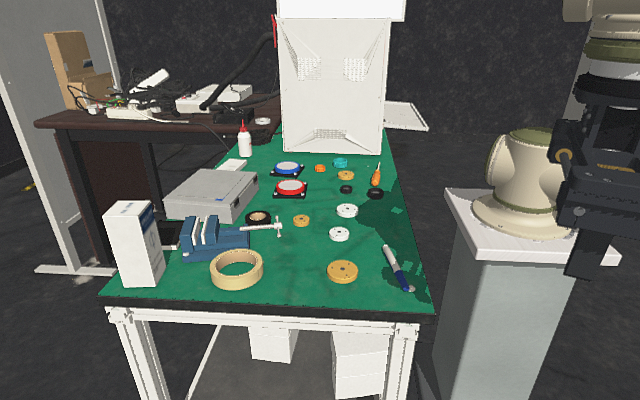

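Top view: brass discs at (193,218), (404,218) and (278,173). White discs are at (253,213) and (303,221), and tape at (275,129). The red pedestal is at (352,151) and the blue one at (415,138).
Lens-cell candidates: black at (359,220), black and larger at (348,256), orange (425,182), turquoise (447,210). The small black one at (359,220) fits the description. I'll check it in a crop while measuring.

```bash
cat > m.py <<'E'
from h import *
def contours(p,kind,roi):
    hsv=cv2.cvtColor(p,cv2.COLOR_RGB2HSV);H,S,V=[hsv[...,i].astype(int) for i in range(3)]
    m={'brass':(H>10)&(H<27)&(S>110)&(V>110),'white':(S<40)&(V>150),'dark':(V<75)&(S<110),'blue':(H>100)&(H<130)&(S>120)&(V>90),'red':((H<6)|(H>172))&(S>120)&(V>90)}[kind].astype(np.uint8)*255
    x0,y0,x1,y1=roi;q=np.zeros_like(m);q[y0:y1,x0:x1]=m[y0:y1,x0:x1]
    q=cv2.morphologyEx(q,cv2.MORPH_CLOSE,np.ones((3,3)))
    cs=cv2.findContours(q,cv2.RETR_EXTERNAL,cv2.CHAIN_APPROX_NONE)[0]
    return max(cs,key=cv2.contourArea)
def fit(c,p,kind,roi,z):
    """world circle at height z from the outline"""
    ct=contours(p,kind,roi)[:,0].astype(float)
    w=np.array([ray(c,u,z)[:2] for u in ct],np.float32)
    e=cv2.fitEllipse(w); return np.array(e[0]),np.array(e[1]),cv2.boundingRect(ct.astype(np.int32))
E
python3 - <<'E'
from m import *
T={c:(np.load(c+'0p.npy'),np.load(c+'0d.npy')) for c in('top','side')}
R={'bl':('brass',(170,198,215,240),(320,252,365,292)),'bm':('brass',(385,200,425,238),(333,166,358,184)),'bs':('brass',(264,160,293,187),(288,210,314,230)),
'wl':('white',(285,203,322,240),(333,200,361,219)),'ws':('white',(238,198,268,228),(325,224,352,244)),
'blue':('blue',(392,115,440,162),(270,155,306,180)),'red':('red',(328,128,375,175),(270,175,310,200))}
for n,(k,rt,rs) in R.items():
    z=.022 if n in('blue','red') else .012
    for c,r in(('top',rt),('side',rs)):
        ce,ax,b=fit(c,T[c][0],k,r,z)
        u=proj(c,[*ce,z])[0].round().astype(int);d=T[c][1][u[1]-4:u[1]+5:2,u[0]-4:u[0]+5:2];d=np.median(d[d>0])
        print(n,c,ce.round(4),ax.round(4),'depth pt',dep(c,u,d).round(4),b)
save('crop',cv2.resize(T['top'][0][160:290,330:470],None,fx=5,fy=4.5,interpolation=cv2.INTER_CUBIC)[:590])
save('crops',cv2.resize(T['side'][0][150:210,260:400],None,fx=5,fy=5,interpolation=cv2.INTER_CUBIC))
E
```

```text
bl top [0.4375 0.2655] [0.0571 0.0592] depth pt [0.4375 0.2642 0.0129] (179, 205, 28, 27)
bl side [0.4363 0.2751] [0.0584 0.0689] depth pt [0.4362 0.2737 0.0108] (327, 260, 31, 24)
bm top [ 0.4399 -0.2092] [0.0473 0.049 ] depth pt [ 0.4408 -0.2082  0.0131] (393, 208, 23, 22)
bm side [ 0.4381 -0.1934] [0.0494 0.0662] depth pt [ 0.4366 -0.1963  0.0106] (338, 171, 16, 9)
bs top [0.5413 0.0788] [0.0368 0.0375] depth pt [0.5415 0.0795 0.0128] (269, 165, 17, 17)
bs side [0.5389 0.0912] [0.0379 0.054 ] depth pt [0.5385 0.0882 0.0113] (293, 215, 16, 12)
wl top [0.4323 0.0179] [0.0529 0.054 ] depth pt [0.4325 0.0169 0.0129] (292, 209, 24, 25)
wl side [0.4308 0.0303] [0.0522 0.0722] depth pt [0.4303 0.0283 0.0107] (337, 203, 21, 15)
ws top [0.4487 0.1317] [0.0429 0.0439] depth pt [0.4497 0.1312 0.0129] (243, 204, 21, 20)
ws side [0.4471 0.1421] [0.0434 0.0598] depth pt [0.4465 0.1381 0.0107] (329, 227, 20, 15)
blue top [ 0.626  -0.2353] [0.0785 0.0814] depth pt [ 0.6264 -0.2355  0.0235] (397, 121, 36, 34)
blue side [ 0.6234 -0.2284] [0.0743 0.1153] depth pt [ 0.6234 -0.2298  0.0206] (275, 163, 25, 11)
red top [ 0.5931 -0.0899] [0.0793 0.0809] depth pt [ 0.5918 -0.0906  0.0239] (334, 134, 36, 35)
red side [ 0.5907 -0.0806] [0.0737 0.1061] depth pt [ 0.5908 -0.0812  0.0205] (276, 181, 29, 14)
```

View pics/crop.png

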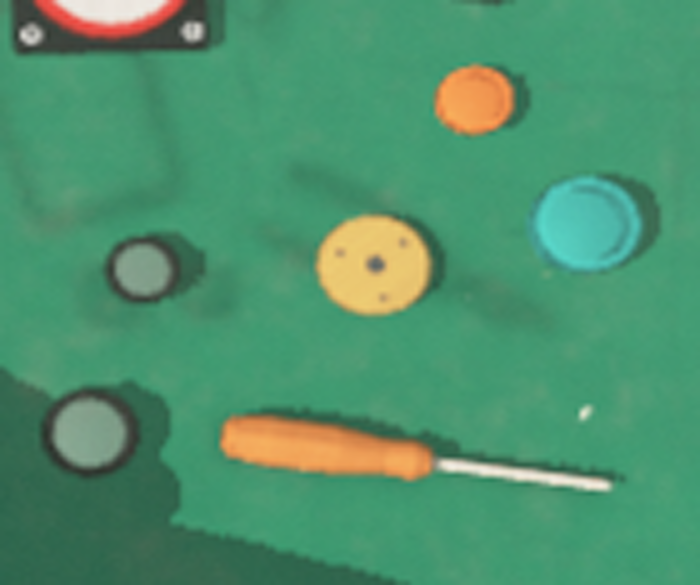

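View pics/crops.png

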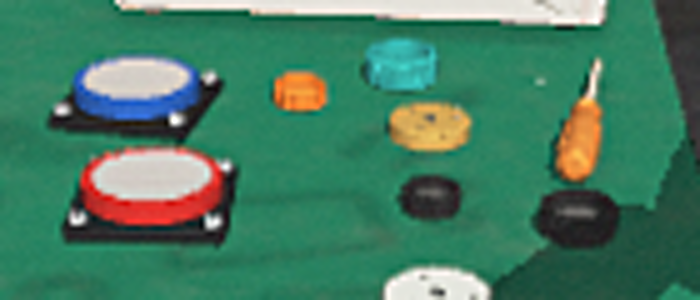

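The crop confirms it: the small black ring sits at top-view px (358.6,220), and the larger black one at (348,256) is the decoy. I'll refit at mid-height to cancel side-wall bias, using the grey face for the pedestal.

```bash
python3 - <<'E'
from m import *
T={c:(np.load(c+'0p.npy'),np.load(c+'0d.npy')) for c in('top','side')}
R={'bl':('brass',(170,198,215,240),(320,252,365,292),.006),'bm':('brass',(385,200,425,238),(333,166,358,184),.006),'bs':('brass',(264,160,293,187),(288,210,314,230),.006),
'lens':('dark',(349,211,369,230),(338,183,354,195),.007),'big':('dark',(336,246,358,267),(365,186,386,200),.01),'blue':('white',(400,122,430,153),(270,158,302,174),.022)}
for n,(k,rt,rs,z) in R.items():
    for c,r in(('top',rt),('side',rs)):
        try: ce,ax,b=fit(c,T[c][0],k,r,z);
        except Exception as e: print(n,c,e);continue
        print(n,c,ce.round(4),ax.round(4),b)
d=T['top'][1]
for n,u in dict(box=(500,150),box2=(560,150),box3=(600,60),grey=(320,80),vise=(232,95),handle=(237,140),tape=(275,119),carton=(170,35),lens=(359,220)).items(): print(n,dep('top',u,d[u[1],u[0]]).round(3))
S=T['side'][1]; print('lens side',dep('side',(346,189),S[189,346]).round(3))
o=bot.get_obs();Rm=cv2.Rodrigues(o['orientation'])[0];print(Rm.round(3))
E
```

```text
bl top [0.4381 0.2673] [0.0575 0.0596] (179, 205, 28, 27)
bl side [0.4363 0.2674] [0.0592 0.0699] (327, 260, 31, 24)
bm top [ 0.4405 -0.2105] [0.0476 0.0493] (393, 208, 23, 22)
bm side [ 0.4382 -0.2076] [0.05   0.0672] (338, 171, 16, 9)
bs top [0.5426 0.0793] [0.0371 0.0377] (269, 165, 17, 17)
bs side [0.5404 0.0809] [0.0384 0.0548] (293, 215, 16, 12)
lens top [ 0.4226 -0.1171] [0.     0.0003] (355, 225, 7, 2)
lens side [ 0.4353 -0.1033] [0.0316 0.0559] (340, 185, 12, 9)
big top [ 0.3558 -0.0808] [0.039  0.0403] (338, 247, 20, 19)
big side [ 0.3539 -0.0788] [0.0419 0.0779] (368, 186, 16, 14)
blue top [ 0.6272 -0.2362] [0.0655 0.0664] (401, 123, 29, 29)
blue side [ 0.624  -0.2334] [0.0571 0.062 ] (277, 162, 21, 8)
box [ 0.582 -0.403  0.082]
box2 [ 0.526 -0.404  0.292]
box3 [ 0.628 -0.405  0.397]
grey [ 0.746 -0.016  0.056]
vise [0.709 0.179 0.054]
handle [0.608 0.166 0.045]
tape [0.667 0.086 0.019]
carton [0.794 0.288 0.152]
lens [ 0.436 -0.107  0.009]
lens side [ 0.435 -0.092  0.012]
[[-0.926  0.376 -0.001]
 [ 0.376  0.926 -0.001]
 [ 0.    -0.001 -1.   ]]
```

Mid-height fits agree between the two views to about 2 mm. The softbox face is at y=-0.404, so there's clearance. First I'll turn the tool so its y lies along world +x and its x along +y.

Emit:
send_rows(
  motion=[0.85,0,0,0,10,0.85,0,0,0,10,0.85,0,0,0,10,0.85,0,0,0,10,0.85,0,0,0,10,0.85,0,0,0,10,0.85,0,0,0,7.9,0.85,-3,3,0,0,0.85,-3,3,0,0,0.85,-3,3,0,0],
  newtons=30,
)

```text
time: 1.35
tool_pos: [0.2976, 0.4185, 0.2385]
orientation: [-2.221, -2.222, 0.001]
contact_force: [-0.2, -0.6, 0.3]
width: 0.0751
finger_force: 0.0
```

Emit:
send_rows(
  motion=[0.85,-3,3,0,0,0.85,-3,3,0,0,0.85,-3,3,0,0,0.85,-3,3,0,0,0.85,-3.2,2,2,0,0.85,0,0,4,0,0.85,0,0,4,0,0.85,0,0,2,0,0.85,0,0,0,0,0.85,0,0,0,0],
)

```text
time: 2.6
tool_pos: [0.4373, 0.2677, 0.1196]
orientation: [2.221, 2.221, 0.002]
contact_force: [0.1, -0.4, 0.5]
width: 0.075
finger_force: 0.0
```

```bash
cat > at.py <<'E'
from h import *
import sys
# remaining tool shift (cm) to a world target: at.py x y z
o=bot.get_obs();R=cv2.Rodrigues(o['orientation'])[0];g=np.array(list(map(float,sys.argv[1:4])))
print('shift cm',(R.T@(g-o['tool_pos'])*100).round(2),'yaw err',np.degrees(np.arctan2(R[0,0],R[1,0])).round(2),'tcp',o['tool_pos'].round(4),'q',o['qpos'].round(2),'t',o['time'],'F',o['contact_force'].round(1))
E
python3 at.py .4372 .2673 .002
```

```text
shift cm [-0.05 -0.03 11.76] yaw err -0.0 tcp [0.4373 0.2677 0.1196] q [ 0.32  0.44  1.58 -0.    1.12  0.32] t 2.6 F [ 0.1 -0.4  0.5]
```

Emit:
send_rows(
  motion=[0.85,0,0,4,0,0.85,0,0,3,0,0.85,0,0,2,0,0.85,0,0,1.5,0,0.85,0,0,0.8,0,0.85,0,0,0.3,0,0.85,0,0,0,0,0.6,0,0,0,0,0.6,0,0,0,0,0.6,0,0,0,0],
)

```text
time: 3.85
tool_pos: [0.4372, 0.2676, 0.0031]
orientation: [2.221, 2.221, 0.001]
contact_force: [1.2, -0.1, 4.1]
width: 0.0578
finger_force: 30.0
```

```bash
python3 - <<'E'
from h import *
o=bot.get_obs();print({k:np.round(o[k],4) for k in o})
p,d=bot.capture('side');save('s1',p[190:320,250:440].repeat(4,0).repeat(4,1))
E
```

```text
{'time': np.float64(3.85), 'qpos': array([ 0.318 ,  0.6195,  1.6999, -0.    ,  0.8213,  0.3181]), 'dq': array([ 0.0007, -0.0001, -0.0007,  0.0001, -0.0002, -0.0004]), 'tau': array([ 2.66000e-02, -4.41961e+01, -1.18687e+01,  7.70000e-02,
       -2.00000e-03,  4.00000e-03]), 'tool_pos': array([0.4372, 0.2676, 0.0031]), 'orientation': array([2.2212e+00, 2.2211e+00, 1.2000e-03]), 'contact_force': array([ 1.2323, -0.1121,  4.1459]), 'moment': array([-0.0727,  0.0379, -0.0163]), 'finger_force': np.float64(30.0007), 'width': np.float64(0.0578)}
```

View pics/s1.png

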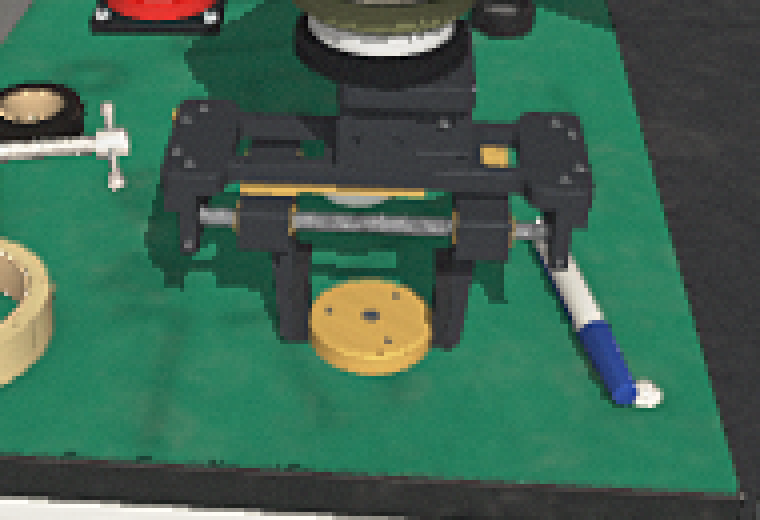

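```bash
python3 - <<'E'
from m import *
P=lambda *a:((proj('side',a)[0]-[250,190])*4).round()
print('top centre',P(.4372,.2676,.012),'front bottom',P(.4372,.2976,0),'finger front bottoms',P(.4072,.2766,.003),P(.4672,.2766,.003))
p,d=bot.capture('side')
for z in(.006,): print(fit('side',p,'brass',(322,252,368,292),z))
E
```

```text
top centre [366. 314.] front bottom [364. 375.] finger front bottoms [428. 344.] [303. 338.]
(array([0.43595138, 0.26745072]), array([0.05851799, 0.07029121]), (327, 260, 31, 24))
```

The disc sits centred in the grip at y≈0.2675. Lifting and carrying it to blue.

Emit:
send_rows(
  motion=[0.6,0,0,-0.5,0,0.6,0,0,-2,0,0.6,0,0,-4,0,0.6,0,0,-4,0,0.6,-2,1,0,0,0.6,-5,2,0,0,0.6,-5,2,0,0,0.6,-5,2,0,0,0.6,-5,2,0,0,0.6,-5,2,0,0],
  newtons=40,
)

```text
time: 5.2
tool_pos: [0.5469, -0.0041, 0.1075]
orientation: [-2.221, -2.22, 0.001]
contact_force: [0.8, 0.0, -2.5]
width: 0.0578
finger_force: 40.0
```

Emit:
send_rows(
  motion=[0.6,-5,2,0,0,0.6,-5,2,0,0,0.6,-5,2,0,0,0.6,-5,1.9,0,0,0.6,-3.3,0,0,0,0.6,0,0,3,0,0.6,0,0,2,0,0.6,0,0,0,0,0.6,0,0,0,0],
)

```text
time: 6.32
tool_pos: [0.6262, -0.2355, 0.0586]
orientation: [2.221, 2.221, 0.0]
contact_force: [0.9, -0.2, -3.5]
width: 0.0578
finger_force: 40.0
```

```bash
python3 at.py .626 -.235 .025; python3 - <<'E'
from m import *
p,d=bot.capture('side');np.save('s2',p);save('s2',cv2.resize(p[120:200,220:360],None,fx=5,fy=5,interpolation=cv2.INTER_CUBIC))
E
```

```text
shift cm [ 0.05 -0.02  3.36] yaw err -0.01 tcp [ 0.6262 -0.2355  0.0586] q [-0.54  0.74  1.17  0.    1.22 -0.54] t 6.325 F [ 0.9 -0.2 -3.5]
```

View pics/s2.png

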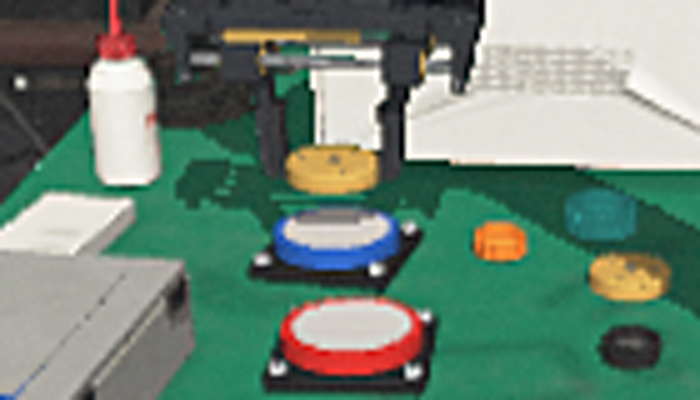

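The disc is held level above the blue ring; in the crop the disc is at about (333,170) and the ring at about (338,232). Lowering.

Emit:
send_rows(
  motion=[0.6,0.03,0,1.5,0,0.6,0,0,1,0,0.6,0,0,0.5,0,0.6,0,0,0.1,0,0.6,0,0,0.1,0,0.6,0,0,0,0,0.6,0,0,0,0],
)

```text
time: 7.25
tool_pos: [0.626, -0.2352, 0.026]
orientation: [2.221, 2.221, 0.0]
contact_force: [0.2, -0.2, -2.1]
width: 0.0575
finger_force: 40.0
```

```bash
python3 at.py .626 -.235 .025; python3 - <<'E'
from m import *
p,d=bot.capture('side')
R=(270,140,308,180)
print('brass',fit('side',p,'brass',R,.028));ct=contours(p,'blue',(270,155,306,180));print('blue bb',cv2.boundingRect(ct))
cb=contours(p,'brass',R);print('brass bb',cv2.boundingRect(cb))
save('s3',cv2.resize(p[140:190,255:335],None,fx=8,fy=8,interpolation=cv2.INTER_CUBIC))
E
```

```text
shift cm [0.02 0.   0.1 ] yaw err 0.0 tcp [ 0.626  -0.2352  0.026 ] q [-0.54  0.78  1.2  -0.    1.16 -0.54] t 7.25 F [ 0.2 -0.2 -2.1]
brass (array([ 0.62521267, -0.23867294]), array([0.06008717, 0.07785969]), (278, 158, 18, 10))
blue bb (275, 165, 25, 9)
brass bb (278, 158, 18, 10)
```

View pics/s3.png

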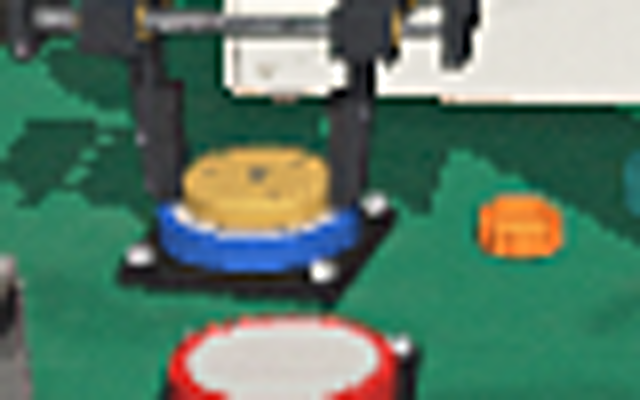

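The disc is concentric on the ring in the crop (disc spans x 183–330, ring 160–360) and it's starting to touch. I'll settle it and let go.

Emit:
send_rows(
  motion=[0.6,0,0,0.05,0,0.6,0,0,0.05,0,0.6,0,0,0,0,0.7,0,0,0,0,0.8,0,0,0,0,0.8,0,0,0,0,0.8,0,0,0,0],
)

```text
time: 8.18
tool_pos: [0.6259, -0.2352, 0.0247]
orientation: [2.221, 2.221, 0.0]
contact_force: [0.1, 0.2, 0.9]
width: 0.0711
finger_force: 0.0
```

Emit:
send_rows(
  motion=[0.8,0,0,-1,0,0.8,0,0,-3,0,0.5,0,0,-3,0,0.2,0,0,0,0,0,0,0,0,0,0,0,0,0,0,0,0,0,0,0,0,0,0,0,0],
)

```text
time: 9.18
tool_pos: [0.6258, -0.2352, 0.0943]
orientation: [-2.221, -2.221, 0.0]
contact_force: [0.5, 0.3, -0.1]
width: 0.0125
finger_force: 0.0
```

```bash
python3 at.py .626 -.235 .034; python3 - <<'E'
from m import *
p,d=bot.capture('side')
cb=contours(p,'brass',(270,140,308,180));print('brass bb',cv2.boundingRect(cb),fit('side',p,'brass',(270,140,308,180),.028))
p,d=bot.capture('top');save('t3',cv2.resize(p[80:200,340:500],None,fx=5,fy=5,interpolation=cv2.INTER_CUBIC))
E
```

```text
shift cm [0.01 0.02 6.03] yaw err 0.01 tcp [ 0.6258 -0.2352  0.0943] q [-0.54  0.71  1.14 -0.    1.3  -0.54] t 9.175 F [ 0.5  0.3 -0.1]
brass bb (278, 159, 19, 10) (array([ 0.62496877, -0.23494776]), array([0.05890416, 0.08040571]), (278, 159, 19, 10))
```

View pics/t3.png

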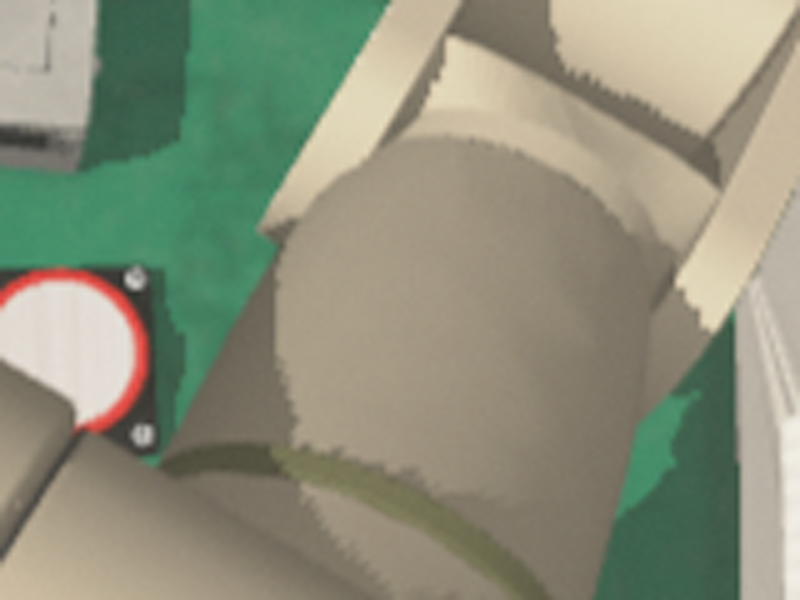

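The arm blocks the top view here. Pressing now with the fingers shut.

Emit:
send_rows(
  motion=[0,0,0,3,0,0,0,0,2,0,0,0,0,0.7,0,0,0,0,0.2,0,0,0,0,0.1,0,0,0,0,0.05,0,0,0,0,0,0],
)

```text
time: 10.15
tool_pos: [0.626, -0.2352, 0.0346]
orientation: [2.221, 2.221, 0.0]
contact_force: [-0.5, -0.0, 0.6]
width: 0.0001
finger_force: 0.0
```

Emit:
send_rows(
  motion=[0,0,0,0.1,0,0,0,0,0.05,0,0,0,0,0,0],
)

```text
time: 10.52
tool_pos: [0.6261, -0.2353, 0.0345]
orientation: [2.22, 2.221, 0.0]
contact_force: [-4.3, 1.1, 10.7]
width: 0.0001
finger_force: 5.1
```

Emit:
send_rows(
  motion=[0,0,0,0.07,0,0,0,0,0,0,0,0,0,0,0],
)

```text
time: 10.9
tool_pos: [0.6261, -0.2353, 0.0344]
orientation: [2.22, 2.22, 0.0]
contact_force: [-5.5, 2.5, 15.0]
width: 0.0002
finger_force: 7.4
```

```bash
python3 at.py .4394 -.209 .003
```

```text
shift cm [  2.63 -18.67   3.12] yaw err -0.01 tcp [ 0.6261 -0.2353  0.0344] q [-0.54  0.77  1.2  -0.    1.17 -0.54] t 10.9 F [-5.5  2.5 15. ]
```

Emit:
send_rows(
  motion=[0,0,0,-0.5,0,0,0,0,-4,0,0.3,0,0,-4,0,0.75,0.6,-4.7,0,0,0.75,0.6,-4.7,0,0,0.75,0.7,-4.7,0,0,0.75,0.7,-4.6,0,0,0.75,0,0,0,0,0.75,0,0,0,0],
)

```text
time: 12.02
tool_pos: [0.4397, -0.2097, 0.1175]
orientation: [2.221, 2.22, 0.0]
contact_force: [0.7, -0.7, 0.3]
width: 0.0655
finger_force: 0.0
```

```bash
python3 at.py .4394 -.209 .003; python3 - <<'E'
from m import *
p,d=bot.capture('top');save('t4',cv2.resize(p[100:240,340:480],None,fx=4,fy=4,interpolation=cv2.INTER_CUBIC))
R=(395,115,440,162)
print('brass',fit('top',p,'brass',(400,120,432,156),.028));print('blue at mid',fit('top',p,'blue',R,.016));print('face',fit('top',p,'white',R,.022))
s,d=bot.capture('side')
print('side brass',fit('side',s,'brass',(270,140,308,180),.028)[:2],'blue',cv2.boundingRect(contours(s,'blue',(270,155,306,180))))
E
```

```text
shift cm [ 0.08 -0.04 11.45] yaw err 0.02 tcp [ 0.4397 -0.2097  0.1175] q [-0.69  0.4   1.66  0.    1.08 -0.69] t 12.025 F [ 0.7 -0.7  0.3]
brass (array([ 0.62676352, -0.2371431 ]), array([0.05665337, 0.05849922]), (404, 124, 26, 26))
blue at mid (array([ 0.62777883, -0.23633257]), array([0.07818422, 0.08091257]), (397, 121, 35, 34))
face (array([ 0.62774628, -0.23697165]), array([0.06486569, 0.06640667]), (401, 123, 26, 29))
side brass (array([ 0.6238308 , -0.23410502]), array([0.05805414, 0.07865629])) blue (275, 163, 25, 11)
```

View pics/t4.png

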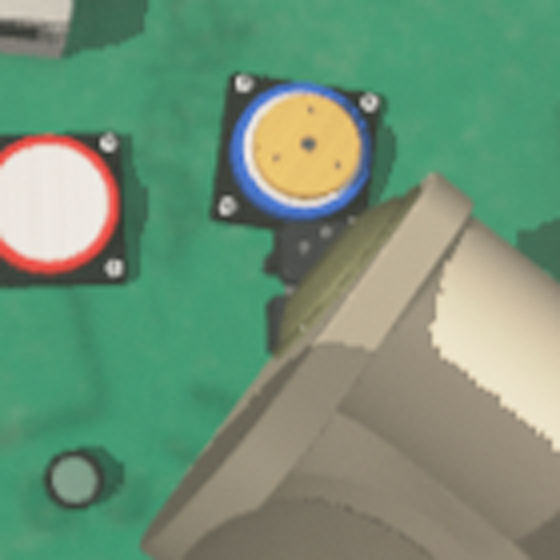

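Large disc is within about 1 mm of the platform centre, concentric at top px ~(416,136). Next is the medium disc.

Emit:
send_rows(
  motion=[0.75,0.07,0,4,0,0.75,0,0,3,0,0.75,0,0,2,0,0.75,0,0,1.5,0,0.75,0,0,0.7,0,0.75,0,0,0.25,0,0.75,0,0,0,0,0.45,0,0,0,0,0.45,0,0,0,0,0.45,0,0,0,0],
)

```text
time: 13.38
tool_pos: [0.4391, -0.2086, 0.0029]
orientation: [2.221, 2.221, 0.0]
contact_force: [-0.2, 1.2, 3.1]
width: 0.0481
finger_force: 40.0
```

```bash
python3 at.py .6262 -.235 .037; python3 - <<'E'
from m import *
p,d=bot.capture('side');print(fit('side',p,'brass',(330,164,360,186),.006))
E
```

```text
shift cm [-2.64 18.71 -3.4 ] yaw err 0.01 tcp [ 0.4391 -0.2086  0.0029] q [-0.69  0.59  1.77  0.    0.77 -0.69] t 13.375 F [-0.2  1.2  3.1]
(array([ 0.43759218, -0.21101452]), array([0.04784555, 0.07365784]), (338, 170, 16, 10))
```

Emit:
send_rows(
  motion=[0.45,0,0,-0.5,0,0.45,0,0,-3,0,0.45,0,0,-4,0,0.45,-0.6,4.7,0,0,0.45,-0.6,4.7,0,0,0.45,-0.7,4.7,0,0,0.45,-0.7,4.6,0,0,0.45,0,0,2,0,0.45,0,0,0,0,0.45,0,0,0,0],
)

```text
time: 14.68
tool_pos: [0.6256, -0.2345, 0.0581]
orientation: [-2.222, -2.221, 0.0]
contact_force: [-0.4, -0.9, -1.7]
width: 0.0478
finger_force: 40.0
```

```bash
python3 at.py .6262 -.235 .037
```

```text
shift cm [-0.05  0.06  2.11] yaw err 0.02 tcp [ 0.6256 -0.2345  0.0581] q [-0.54  0.74  1.18 -0.    1.22 -0.54] t 14.675 F [-0.4 -0.9 -1.7]
```

Emit:
send_rows(
  motion=[0.45,-0.05,0.05,1,0,0.45,0,0,0.6,0,0.45,0,0,0.3,0,0.45,0,0,0.1,0,0.45,0,0,0.05,0,0.45,0,0,0,0,0.45,0,0,0,0],
)

```text
time: 15.55
tool_pos: [0.6264, -0.235, 0.0372]
orientation: [2.221, 2.221, 0.0]
contact_force: [-0.5, 0.9, -1.8]
width: 0.0478
finger_force: 40.0
```

```bash
python3 at.py .6262 -.235 .037; python3 - <<'E'
from m import *
p,d=bot.capture('side');save('s5',cv2.resize(p[140:190,255:335],None,fx=8,fy=8,interpolation=cv2.INTER_CUBIC))
E
```

```text
shift cm [-0.   -0.02  0.02] yaw err 0.0 tcp [ 0.6264 -0.235   0.0372] q [-0.54  0.77  1.19 -0.    1.18 -0.54] t 15.55 F [-0.5  0.9 -1.8]
```

View pics/s5.png

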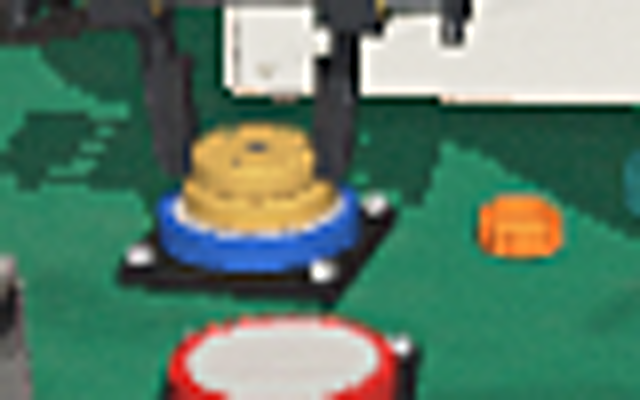

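The medium disc is over the large one, with the bore mark at crop x≈258 in both. Releasing.

Emit:
send_rows(
  motion=[0.45,0,-0.02,0.05,0,0.45,0,0,0,0,0.45,0,0,0,0],
)

```text
time: 15.98
tool_pos: [0.6264, -0.235, 0.0369]
orientation: [2.221, 2.221, 0.0]
contact_force: [-0.2, 0.9, 2.6]
width: 0.0479
finger_force: 40.0
```

Emit:
send_rows(
  motion=[0.55,0,0,0,0,0.65,0,0,0,0,0.68,0,0,0,0,0.68,0,0,-1,0,0.68,0,0,-2,0,0.3,0,0,-1,0,0,0,0,0,0,0,0,0,0,0,0,0,0,0,0,0,0,0,0,0],
)

```text
time: 17.23
tool_pos: [0.6261, -0.2349, 0.0761]
orientation: [-2.221, -2.221, 0.0]
contact_force: [0.3, 0.4, 1.2]
width: 0.0121
finger_force: 0.0
```

```bash
python3 at.py .626 -.235 .0465
```

```text
shift cm [-0.01 -0.    2.96] yaw err 0.0 tcp [ 0.6261 -0.2349  0.0761] q [-0.54  0.73  1.16 -0.    1.26 -0.54] t 17.225 F [0.3 0.4 1.2]
```

Emit:
send_rows(
  motion=[0,0,0,1,0,0,0,0,1,0,0,0,0,0.7,0,0,0,0,0.2,0,0,0,0,0.1,0,0,0,0,0.1,0,0,0,0,0,0,0,0,0,0,0],
)

```text
time: 18.23
tool_pos: [0.6263, -0.235, 0.0465]
orientation: [2.221, 2.221, 0.0]
contact_force: [-1.4, 1.5, 5.8]
width: 0.0004
finger_force: 2.8
```

Emit:
send_rows(
  motion=[0,0,0,0.1,0,0,0,0,0.06,0,0,0,0,0,0,0,0,0,0,0],
)

```text
time: 18.73
tool_pos: [0.6263, -0.235, 0.0464]
orientation: [2.22, 2.22, 0.0]
contact_force: [-6.1, 2.6, 15.9]
width: 0.0002
finger_force: 7.9
```

```bash
python3 at.py .5416 .080 .003
```

```text
shift cm [31.51 -8.47  4.29] yaw err -0.01 tcp [ 0.6263 -0.235   0.0464] q [-0.54  0.76  1.19 -0.    1.2  -0.54] t 18.725 F [-6.1  2.6 15.9]
```

Emit:
send_rows(
  motion=[0,0,0,-0.5,0,0,0,0,-4,0,0.2,0,0,-3,0,0.64,4.5,-1.2,0,0,0.64,4.5,-1.2,0,0,0.64,4.5,-1.2,0,0,0.64,4.5,-1.2,0,0,0.64,4.5,-1.2,0,0,0.64,4.5,-1.2,0,0,0.64,4.5,-1.3,0,0],
)

```text
time: 19.98
tool_pos: [0.5409, 0.0814, 0.1191]
orientation: [2.221, 2.221, 0.001]
contact_force: [-0.1, 0.2, -0.3]
width: 0.0561
finger_force: 0.0
```

Emit:
send_rows(
  motion=[0.64,0,0,2,0,0.64,0,0,0,0,0.64,0,0,0,0],
)

```text
time: 20.35
tool_pos: [0.5417, 0.0796, 0.0994]
orientation: [2.222, 2.22, 0.001]
contact_force: [-0.2, -0.3, 0.5]
width: 0.0565
finger_force: 0.0
```

```bash
python3 at.py .5416 .0803 .003; python3 - <<'E'
from m import *
p,d=bot.capture('top');np.save('t6',p)
hsv=cv2.cvtColor(p,cv2.COLOR_RGB2HSV)
print('medium on stack',fit('top',p,'brass',(400,118,436,156),.034),'x')
save('t6',np.vstack([cv2.resize(p[105:165,385:455],None,fx=8,fy=4.5*0+5,interpolation=cv2.INTER_CUBIC),cv2.resize(p[200:240,335:405],None,fx=8,fy=5,interpolation=cv2.INTER_CUBIC)]))
for n,u in dict(lens=(358.6,220)).items(): print(n,ray('top',u,.014))
g=(hsv[...,0]>40)&(hsv[...,0]<90)&(hsv[...,1]>110)
print((hsv[214:227,350:368,1]));print(hsv[214:227,350:368,2])
E
```

```text
shift cm [ 0.07 -0.02  9.64] yaw err 0.05 tcp [0.5417 0.0796 0.0994] q [-0.07  0.52  1.51  0.    1.11 -0.07] t 20.35 F [-0.2 -0.3  0.5]
medium on stack (array([ 0.62539142, -0.23534097]), array([0.05470064, 0.05765159]), (404, 124, 25, 25)) x
lens [ 0.43550626 -0.10558889  0.014     ]
[[141 139 138 106  45  34  34  50  45  43  31  35  42  85 115 132 133 137]
 [137 137 115  47  39  46  47  52  50  51  47  38  28  31  80 128 137 137]
 [134 126  79  36  45  49  53  55  52  54  54  48  37  32  48 110 130 136]
 [131 102  33  34  46  49  52  52  54  51  53  52  47  37  31  82 123 129]
 [127  91  32  38  44  45  46  51  52  50  51  51  50  36  33  64 111 123]
 [127  86  31  40  42  43  44  45  49  50  50  49  48  41  35  28 102 117]
 [128  72  35  43  43  44  45  48  48  47  49  45  46  43  34  48 104 119]
 [133  82  28  38  45  46  45  47  47  44  48  47  45  37  30  52 112 118]
 [139 107  41  30  43  46  45  44  47  48  48  47  44  31  28  77 117 121]
 [143 132  68  30  42  45  47  46  47  50  48  46  40  33  37 101 115 121]
 [142 138 104  43  28  43  41  45  47  48  45  48  35  39  83 11
[... 437 characters left out ...]
159 110  75  81 104 111]
 [143 101  80 146 169 171 171 171 171 169 171 169 167 128  84  76 101 108]
 [129  86  73 154 172 171 170 169 171 169 169 168 166 149  95  72 100 105]
 [126  88  73 154 172 172 171 171 171 169 168 169 166 149  98  75  98 103]
 [136  93  73 133 166 172 171 172 170 170 169 169 166 139  92  73  96  99]
 [145 107  80  95 159 172 171 172 170 169 169 169 167 125  83  80  96 101]
 [144 120  86  76 127 166 172 172 170 167 169 167 153 102  76  93 104 103]
 [145 137 101  77  83 125 154 159 168 169 154 142 115  86  89 103 105 126]
 [144 145 131 109  83  77 109 117 127 132 111  96  88  94 106 127 130 147]
 [147 146 146 139 110  91  77  72  71  71  79  80 121 137 135 148 148 150]]
```

View pics/t6.png

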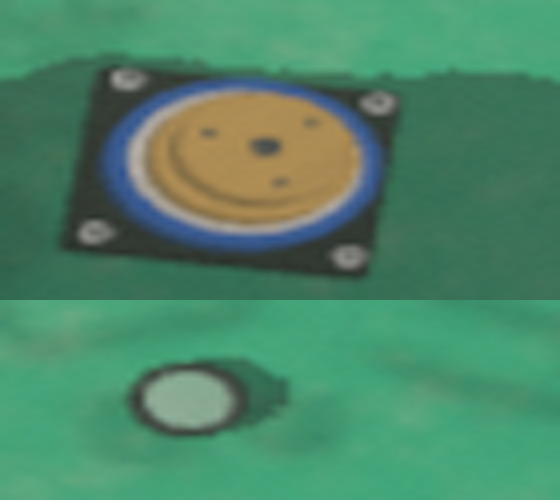

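```bash
python3 - <<'E'
from m import *
p=np.load('t6.npy');S=cv2.cvtColor(p,cv2.COLOR_RGB2HSV)[...,1]
def low(p,roi,z,c):
    S=cv2.cvtColor(p,cv2.COLOR_RGB2HSV)[...,1];x0,y0,x1,y1=roi;q=np.zeros(S.shape,np.uint8);q[y0:y1,x0:x1]=(S[y0:y1,x0:x1]<75)*255
    ct=max(cv2.findContours(q,cv2.RETR_EXTERNAL,cv2.CHAIN_APPROX_NONE)[0],key=cv2.contourArea)[:,0]
    return cv2.fitEllipse(np.array([ray(c,u,z)[:2] for u in ct.astype(float)],np.float32))
print('lens top',low(p,(345,208,372,232),.007,'top'),'side',low(np.load('side0p.npy'),(336,180,358,198),.007,'side'))
print('bore medium',ray('top',(418.1,134.4),.046),'bore large',ray('top',(417,136),.034))
E
```

```text
lens top ((0.4372461140155792, -0.10550933331251144), (0.030008476227521896, 0.030889378860592842), 42.34124755859375) side ((0.4352434277534485, -0.1032128781080246), (0.030643509700894356, 0.05470828339457512), 2.228450059890747)
bore medium [ 0.62568509 -0.23696827  0.046     ] bore large [ 0.62560485 -0.2374764   0.034     ]
```

Emit:
send_rows(
  motion=[0.64,0.05,0,4,0,0.64,0,0,3,0,0.64,0,0,1.5,0,0.64,0,0,0.8,0,0.64,0,0,0.35,0,0.64,0,0,0,0,0.35,0,0,0,0,0.35,0,0,0,0,0.35,0,0,0,0,0.35,0,0,0,0],
)

```text
time: 21.65
tool_pos: [0.5414, 0.0805, 0.0028]
orientation: [2.221, 2.221, 0.001]
contact_force: [-1.1, 0.8, 4.9]
width: 0.0372
finger_force: 40.0
```

Medium and large bore marks agree within 0.5 mm. Carrying the small disc.

Emit:
send_rows(
  motion=[0.35,0,0,-0.5,0,0.35,0,0,-4,0,0.35,0,0,-5,0,0.35,-4.5,1.2,0,0,0.35,-4.5,1.2,0,0,0.35,-4.5,1.2,0,0,0.35,-4.5,1.2,0,0,0.35,-4.5,1.2,0,0,0.35,-4.5,1.2,0,0,0.35,-4.5,1.3,0,0],
)

```text
time: 22.9
tool_pos: [0.6261, -0.2359, 0.0972]
orientation: [-2.221, -2.221, 0.0]
contact_force: [0.5, 0.1, -0.7]
width: 0.0374
finger_force: 40.0
```

Emit:
send_rows(
  motion=[0.35,0,0,2,0,0.35,0,0,1,0,0.35,0,0,0,0,0.35,0,0,0,0],
)

```text
time: 23.4
tool_pos: [0.6265, -0.234, 0.0682]
orientation: [2.22, 2.222, 0.0]
contact_force: [-0.8, 0.2, -0.7]
width: 0.0377
finger_force: 40.0
```

```bash
python3 at.py .6262 -.2351 .049
```

```text
shift cm [-0.1  -0.03  1.92] yaw err -0.04 tcp [ 0.6265 -0.234   0.0682] q [-0.53  0.73  1.17 -0.    1.24 -0.53] t 23.4 F [-0.8  0.2 -0.7]
```

Emit:
send_rows(
  motion=[0.35,-0.1,-0.02,1,0,0.35,0,0,0.6,0,0.35,0,0,0.2,0,0.35,0,0,0.1,0,0.35,0,0,0,0,0.35,0,0,0,0],
)

```text
time: 24.15
tool_pos: [0.626, -0.2354, 0.0488]
orientation: [2.221, 2.221, 0.0]
contact_force: [-3.7, 2.1, 3.8]
width: 0.0376
finger_force: 40.0
```

```bash
python3 at.py .6262 -.2351 .049
```

```text
shift cm [ 0.03  0.02 -0.02] yaw err 0.0 tcp [ 0.626  -0.2354  0.0488] q [-0.54  0.76  1.18 -0.    1.2  -0.54] t 24.15 F [-3.7  2.1  3.8]
```

In contact at the right height and centred. Releasing, then raising to press.

Emit:
send_rows(
  motion=[0.45,0,0,0,0,0.55,0,0,0,0,0.58,0,0,0,0,0.58,0,0,-1,0,0.58,0,0,-2,0,0.3,0,0,-1,0,0,0,0,0,0,0,0,0,0,0,0,0,0,0,0,0,0,0,0,0],
)

```text
time: 25.4
tool_pos: [0.6259, -0.2354, 0.088]
orientation: [-2.221, -2.221, 0.0]
contact_force: [-0.4, 0.1, 0.0]
width: 0.0034
finger_force: 0.0
```

```bash
python3 at.py .6262 -.2351 .0585; python3 - <<'E'
from m import *
p,d=bot.capture('side');save('s7',cv2.resize(p[130:190,255:335],None,fx=8,fy=8,interpolation=cv2.INTER_CUBIC))
E
```

```text
shift cm [0.03 0.04 2.95] yaw err 0.01 tcp [ 0.6259 -0.2354  0.088 ] q [-0.54  0.71  1.15 -0.    1.28 -0.54] t 25.4 F [-0.4  0.1  0. ]
```

View pics/s7.png

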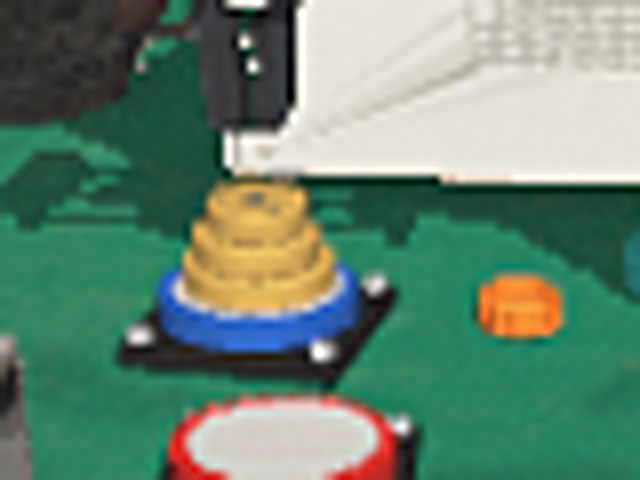

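The stack is concentric, with the small disc's top at crop (257,197) and the fingers shut above it. Pressing.

Emit:
send_rows(
  motion=[0,0,0,1,0,0,0,0,1,0,0,0,0,0.7,0,0,0,0,0.2,0,0,0,0,0.1,0,0,0,0,0.1,0,0,0,0,0.05,0,0,0,0,0,0,0,0,0,0,0],
)

```text
time: 26.58
tool_pos: [0.6261, -0.2355, 0.0585]
orientation: [2.221, 2.221, 0.0]
contact_force: [-3.6, 1.2, 7.8]
width: 0.0005
finger_force: 4.1
```

Emit:
send_rows(
  motion=[0,0,0,0.1,0,0,0,0,0.03,0,0,0,0,0,0,0,0,0,0,0],
)

```text
time: 27.08
tool_pos: [0.6261, -0.2355, 0.0584]
orientation: [2.22, 2.22, 0.0]
contact_force: [-7.9, 2.6, 16.1]
width: 0.0004
finger_force: 8.1
```

```bash
python3 at.py .4363 -.1042 .003
```

```text
shift cm [ 13.14 -18.99   5.5 ] yaw err -0.01 tcp [ 0.6261 -0.2355  0.0584] q [-0.54  0.74  1.18 -0.    1.22 -0.54] t 27.075 F [-7.9  2.6 16.1]
```

Emit:
send_rows(
  motion=[0,0,0,-0.5,0,0,0,0,-3,0,0.2,0,0,-3,0,0.54,2.6,-3.8,0,0,0.54,2.6,-3.8,0,0,0.54,2.6,-3.8,0,0,0.54,2.6,-3.8,0,0,0.54,2.7,-3.8,0,0,0.54,0,0,2,0,0.54,0,0,0,0],
)

```text
time: 28.32
tool_pos: [0.4357, -0.1043, 0.1003]
orientation: [-2.221, -2.221, 0.001]
contact_force: [0.4, -1.1, 0.4]
width: 0.0474
finger_force: 0.0
```

```bash
python3 at.py .4363 -.1042 .003; python3 - <<'E'
from m import *
p,d=bot.capture('top');save('t8',np.vstack([cv2.resize(p[105:165,385:455],None,fx=8,fy=8,interpolation=cv2.INTER_CUBIC)]))
E
```

```text
shift cm [0.   0.07 9.73] yaw err 0.0 tcp [ 0.4357 -0.1043  0.1003] q [-0.5   0.38  1.78 -0.    0.99 -0.5 ] t 28.325 F [ 0.4 -1.1  0.4]
```

View pics/t8.png

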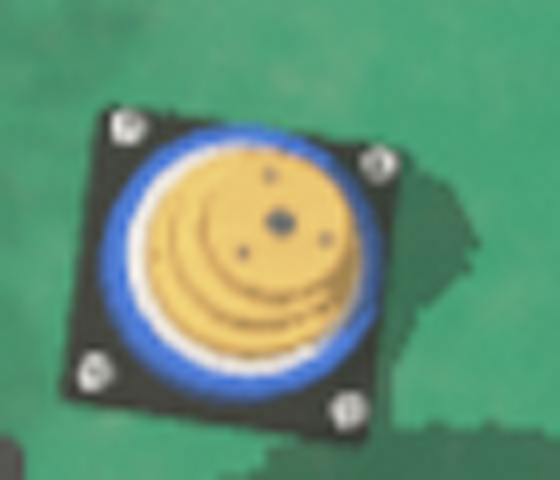

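```bash
python3 -c "
from h import *
print(ray('top',(420.1,132.75),.058))"
```

```text
[ 0.62580654 -0.23839618  0.058     ]
```

Emit:
send_rows(
  motion=[0.54,0,0.05,4,0,0.54,0,0,3,0,0.54,0,0,1.5,0,0.54,0,0,0.8,0,0.54,0,0,0.4,0,0.54,0,0,0,0,0.3,0,0,0,0,0.3,0,0,0,0,0.3,0,0,0,0,0.3,0,0,0,0],
  newtons=15,
)

```text
time: 29.62
tool_pos: [0.4367, -0.1046, 0.004]
orientation: [2.221, 2.221, 0.0]
contact_force: [0.0, 0.6, 6.3]
width: 0.0321
finger_force: 15.1
```

```bash
python3 at.py .6261 -.2353 .0612; python3 - <<'E'
from m import *
p,d=bot.capture('side');save('s9',cv2.resize(p[150:210,300:400],None,fx=6,fy=6,interpolation=cv2.INTER_CUBIC))
E
```

```text
shift cm [-13.07  18.94  -5.7 ] yaw err 0.0 tcp [ 0.4367 -0.1046  0.004 ] q [-0.5   0.55  1.88  0.    0.71 -0.5 ] t 29.625 F [0.  0.6 6.3]
```

View pics/s9.png

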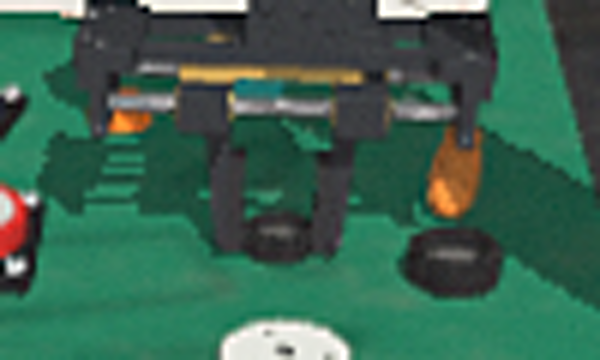

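The lens cell is gripped at crop (278,238), with the larger decoy untouched at (455,262). Carrying it.

Emit:
send_rows(
  motion=[0.3,0,0,-0.5,0,0.3,0,0,-4,0,0.3,0,0,-5,0,0.3,-2.6,3.8,0,0,0.3,-2.6,3.8,0,0,0.3,-2.6,3.8,0,0,0.3,-2.6,3.8,0,0,0.3,-2.7,3.75,0,0,0.3,0,0,1,0,0.3,0,0,0,0],
)

```text
time: 30.92
tool_pos: [0.6249, -0.2347, 0.0873]
orientation: [-2.219, -2.219, 0.001]
contact_force: [-0.1, -0.3, -0.7]
width: 0.0322
finger_force: 14.9
```

```bash
python3 at.py .6261 -.236 .062
```

```text
shift cm [-0.14  0.13  2.53] yaw err -0.0 tcp [ 0.6249 -0.2347  0.0873] q [-0.54  0.71  1.15  0.    1.28 -0.54] t 30.925 F [-0.1 -0.3 -0.7]
```

Emit:
send_rows(
  motion=[0.3,-0.07,0.06,1,0,0.3,0,0,0.8,0,0.3,0,0,0.4,0,0.3,0,0,0.2,0,0.3,0,0,0,0,0.3,0,0,0,0],
)

```text
time: 31.68
tool_pos: [0.6267, -0.2362, 0.0649]
orientation: [2.221, 2.221, 0.0]
contact_force: [0.1, -0.4, -0.3]
width: 0.0323
finger_force: 14.9
```

```bash
python3 at.py .6261 -.236 .062;python3 - <<'E'
from m import *
p,d=bot.capture('side');save('s10',cv2.resize(p[130:190,255:335],None,fx=8,fy=8,interpolation=cv2.INTER_CUBIC))
E
```

```text
shift cm [ 0.02 -0.06  0.29] yaw err 0.0 tcp [ 0.6267 -0.2362  0.0649] q [-0.54  0.74  1.17 -0.    1.24 -0.54] t 31.675 F [ 0.1 -0.4 -0.3]
```

View pics/s10.png

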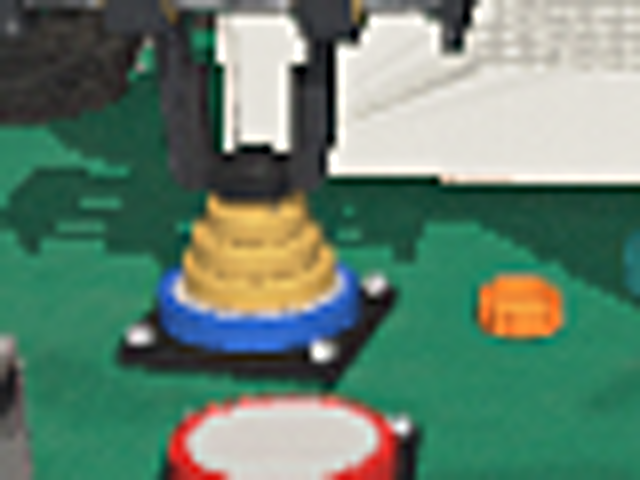

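The cell is centred just above the small disc, at crop (257,172). Creeping down.

Emit:
send_rows(
  motion=[0.3,0,-0.05,0.1,0,0.3,0,0,0.1,0,0.3,0,0,0.05,0,0.3,0,0,0,0,0.3,0,0,0,0],
)

```text
time: 32.35
tool_pos: [0.6261, -0.2362, 0.0621]
orientation: [2.222, 2.221, 0.0]
contact_force: [-1.0, -0.7, 0.5]
width: 0.0322
finger_force: 14.9
```

Emit:
send_rows(
  motion=[0.3,0,0,0.05,0,0.3,0,0,0,0,0.3,0,0,0,0],
)

```text
time: 32.72
tool_pos: [0.6261, -0.2362, 0.062]
orientation: [2.221, 2.221, 0.0]
contact_force: [-2.0, 0.9, 5.2]
width: 0.0323
finger_force: 15.0
```

Seated. Releasing and retreating.

Emit:
send_rows(
  motion=[0.38,0,0,0,0,0.45,0,0,0,0,0.5,0,0,0,0,0.55,0,0,0,0,0.55,0,0,-0.5,0,0.55,0,0,-2,0,0.55,0,0,-3,0,0.55,0,0,-3,0,0.55,3,-5,0,0,0.55,3,-5,0,0],
)

```text
time: 33.98
tool_pos: [0.525, -0.1755, 0.1471]
orientation: [2.221, 2.22, 0.001]
contact_force: [-0.3, -0.2, 0.6]
width: 0.0483
finger_force: 0.0
```

Emit:
send_rows(
  motion=[0.55,3,-5,0,0,0.55,4,-3,0,0,0.55,0,0,0,0,0.55,0,0,0,0],
)

```text
time: 34.48
tool_pos: [0.447, -0.1068, 0.1472]
orientation: [2.22, 2.22, 0.001]
contact_force: [0.3, -0.2, 0.3]
width: 0.0487
finger_force: 0.0
```

```bash
python3 - <<'E'
from m import *
p,d=bot.capture('top');s,_=bot.capture('side')
save('f',np.hstack([cv2.resize(p[105:165,385:455],None,fx=5.6,fy=8,interpolation=cv2.INTER_CUBIC),cv2.resize(s[130:190,260:320],None,fx=6.5,fy=8,interpolation=cv2.INTER_CUBIC)]));save('full',p);print(bot.get_obs()['time'])
E
```

```text
34.575
```

View pics/f.png

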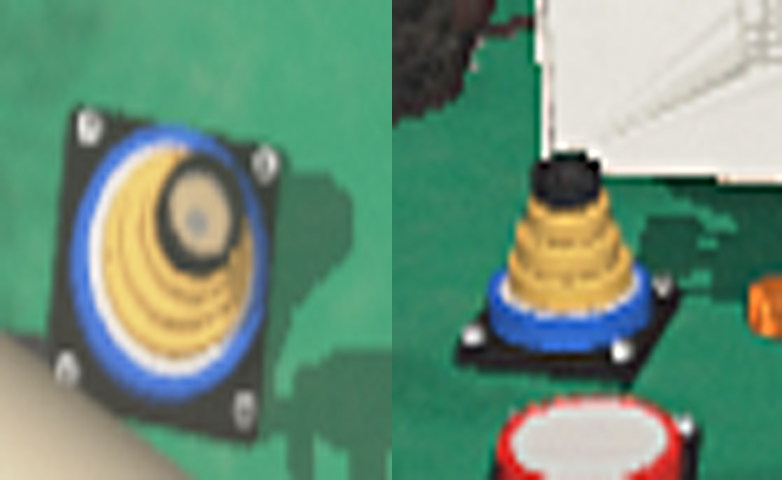

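The bore mark shows through the lens near its centre at top px (420,132). The stack is upright and concentric in both views, so I'm handing in.

```bash
python3 -c "
from station import bot
print(bot.sign_off())"
```

```text
the job is handed in; nothing more can be done
None
```

The job is handed in, about 35 s on the clock: large, medium and small brass discs stacked on the blue pedestal, each pressed at about 15 N after release, with the small black lens cell on top. By the cameras and gripper readings, everything is centred to about 1 mm.

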